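Hang the grill brush on the caddy's keeper peg

ROBOT

A 6-joint arm with a two-finger parallel gripper is mounted at the origin on the work surface. World frame = base frame: x ahead of the robot, y to its left, z up, the work surface at z = 0. Lengths are in m, angles in rad, forces in N, time in s.
With the tool pointing down it reaches from about 0.425 to 0.925 m from the base axis. Payload 12.5 kg.
Tool frame: the origin (TCP) lies at the very end of the fingers, on their centre line; the grasp point (between the pads) lies 19 mm behind it; y points along the fingers, x is the direction in which the jaws open and shut, and the axes are right-handed (so a half turn about y gives the same grasp; the last joint's range is limited). The gripper opens to 85 mm and grips with 20 to 120 N. Pads are 22 mm wide; open, the fingers measure 114 mm over their backs; the gripper's body (76 mm by 85 mm) begins 54 mm behind the grasp point. The pads swing forward as they close: fully open they stand 13 mm farther back than shut.
Start: joints at [-1.422, 0.491, 1.559, -0, 1.092, -0.106], TCP at [0.158, -0.605, 0.231] pointing down, gripper open.
Joint ranges: [-3.1, 3.1], [-0.84, 2.19], [0.05, 2.79], [-1.13, 4.28], [0.06, 2.93], [-2.69, 2.69]. Speed limits (rad/s): [2.22, 2.22, 2.79, 3.14, 3.14, 3.14].

INTERFACE

Orientations are given as [roll, pitch, yaw] about the fixed x, y, z axes, in that order (R = Rz(yaw) Ry(pitch) Rx(roll)).
In Python, from bench import env, vision gives the robot as it stands.
- The arm moves only by the tool carry_out, never from a script. Its argument "series" is a list of rows, each an object with "slide": the shift along the tool's x, y, z scaled (see below), a list of three; "turn": the turn, a rotation vector about the tool's x, y, z scaled (see below), a list of three; "gripper": the opening, from -1 (shut) to 1 (fully open). In form: [{"slide": [dx, dy, dz], "turn": [rx, ry, rz], "gripper": gripper}, ...]. A call has 1 to 12 rows; each row shifts and turns the commanded pose from where the row before left it, along the tool's axes as they then stand; what a row does not reach is not made up. The controller multiplies each number of a shift by 0.2 m and each number of a turn by 90 degrees. A row lasts 1/12 s, in which the tool goes at most 41.7 mm and 7.16 degrees, less where a joint would pass 70% of its speed; a pose out of reach is approached as far as the arm can. A call with a number of a shift or a turn outside -1 to 1 is refused whole. A call with a gripper value outside its range is refused whole. The fingers move at their own pace and stop on an object; "force" is the grip in N (left out, the last holds). Time passes only in rows, so rows that do not move let the fingers close. It gives the time, the measured TCP pose, the force and the opening at its end, in the units of the state.
- env.observe(): the state, without advancing time (a new reading comes with each control period).
- vision.read_camera(name): name is "scene" or "top" or "wrist"; returns a dict with "img" (480x640x3 uint8, red, green, blue), "mtx" (3x3 intrinsics, pixels), "R" (3x3) and "t" (3): a world point X has camera coordinates R X + t. Camera axes: x right, y down, z forward; pixel columns grow to the right and rows downward; lengths in m; the calibration is good to about 2 mm. A picture is of the moment at which its call begins. There is no depth.
- env.finish_job(): hands the job in, once; it reports no verdict.
The state is a dict: "time_s": time; "joint_positions": joint angles; "joint_velocities": joint speeds; "tau": joint torques, N m; "tcp_pos": TCP position; "eef_rot": TCP orientation; "ft_force": force on the tool from outside, world axes, zero at the start; "torque": the same for the moment, N m; "gripper_width": finger opening in m.
Only numpy, scipy, OpenCV 4.12 (cv2) and the standard library are available. Lean on these libraries where they do the work, as an engineer would, in place of code of your own. Each camera call takes 0.05 s, during which the arm holds its last target.

TASK

Hang the grey grill brush by its eye on the peg of the aluminium caddy: slide the eye along the peg so that it lifts the red drop flap, press it gently home against the black stop until the flap has dropped behind it, then tug it gently back against the flap to feel that it is locked. Then let go and leave the brush hanging still on the peg with the flap down, and leave the other things on the shelf where they are.

Things in the scene. Friction and masses are not known exactly. Their poses are not given: they have to be found in the camera images.
- eye (a point): Centre of the hole of the grill brush's hanging eye, 115 mm above the brush's underside; best grip point. Axes: x along the hole, y across, z up. The eye is a flat frame 14 mm thick (x), 40 mm wide (y): grip its flat outer sides along y. Hole 20 mm wide, 24 mm high; top bar 12 to 20 mm above this point, bottom bar 12 to 24 mm below. Both faces are alike: either may lead.
- brush_head (a point): Middle of the grey brush's head, 20 mm above its underside; head 52 mm (x) by 84 mm (y), 40 mm high, with a flat 14 by 28 mm handle from it up to the eye. The brush stands upright on its bristles and weighs about 180 g (varies by 30 %).
- mount (a point): Point on the level peg's axis, fixed to the caddy, 200 mm high. Axes: the peg points along -x, towards the robot; z up. Peg tip at x = -85 mm. The sleeve with stop and flap is locked on the peg in a setting that is not reported: the stop's front face is anywhere from x = -12 to +12 mm, so find stop and flap by feel.
- caddy: Fixed aluminium caddy clamped to a cedar ledge; origin on the table straight below the mount point, axes the same. Post: from x = 58 mm on, 26 mm wide; nothing is higher than 25 mm above the peg's axis while the flap is down. Ledge: from x = 22 mm on, top 50 mm high, 220 mm wide; tray on it up to 105 mm high. More than 20 N from brush or robot bends the caddy.
- keeper (a joint): Angle of the red gravity flap over the peg, rad: 0 = down, locked; grows as its front is lifted, up to 1.2. 50 g, no spring, falls by itself. Arm 14 mm wide, 18 to 22 mm above the peg's axis; hinge 40 mm behind the stop's front face. Lip at its front: back face 19 mm before the stop, so a homed eye has 5 mm play. Down, it cannot swing outward and blocks the eye.
- rest (a point): Fixed point 7 mm below the mount point: the height of the eye's centre when it hangs on the 10 by 10 mm bar. Slide it on 1 to 4 mm higher than this. Ramp before the flap's lip: rises forward at 32 degrees, 25 to 49 mm before the stop; pushing the eye in under it lifts the flap about 0.17 rad with under 3 N.
- clamp (a point): Front of the clamp, below the peg. Handling: press the eye against the rigid black stop (25 mm wide, 12 mm below to 13 mm above the axis) with 3 to 10 N for half a second, eye centre then 7 mm before its face and flap dropped; then tug back against the flap's lip with 3 to 10 N for half a second (eye centre about 12 mm before the stop).
- jar_center (a point): Middle of the squat glass jar, 80 mm across, 85 mm high. Leave alone.
- thermo (a point): Middle of the dial of the steel meat thermometer lying on the shelf (dial 50 mm across, 10 mm thick, probe 100 mm along its x). Leave alone.
- tipa (a point): Middle of an orange silicone tong tip, about 60 by 34 mm, 14 mm high. Leave alone.
- tipb (a point): Middle of the other orange tong tip. Leave alone.
- shaker_c (a point): Middle of a steel shaker, 44 mm across, 90 mm high. Leave alone.
- bowl_in (a point): Inner floor of a white bowl, 110 mm across, 45 mm high. Leave alone.
There are look-alikes about, which are no part of the job. Leave any brown or pink look-alike of the part that bears eye alone.

How it is judged:
By the outcome, as a careful person would: the job done as asked, in the order asked, and still so for the second after the job is handed in, with the robot touching nothing.
It also fails if it takes over 70 s, if anything falls off the work surface, if the arm or the gripper's body presses on something with over 40 N, if the wrist force passes 120 N, or if a joint passes its speed limit or range.

## Working session

There is one attempt and no reset: what is moved stays moved. The work goes in short steps, Python scripts to look and compute and a tool call to move; the robot and the scene stay as the last step left them, time stands still between calls to the robot, and variables do not carry over. Pictures are saved under pics/ and viewed, and the job is handed in when it is done.

Besides the shell and the picture viewer there is one more tool, called by a JSON object that holds its "method" and its "body", one argument or row to a line. carry_out: Moves the arm, as the interface text tells. Shifts and turns lie within -1 to 1; 1 stands for 0.2 m of shift or 90 degrees of turn. Its arguments: {"type":"object","properties":{"series":{"type":"array"},"force":{"type":"number"}},"required":["series"]}

```bash
ls; mkdir -p pics; cat > h.py <<'E'
import numpy as np, cv2
from bench import env, vision
def ray(c,u,v):
    K,R,t=np.array(c["mtx"]),np.array(c["R"]),np.array(c["t"])
    d=R.T@np.linalg.inv(K)@np.array([u,v,1.]); o=-R.T@t
    return o,d/np.linalg.norm(d)
def onz(c,u,v,z):
    o,d=ray(c,u,v); return o+d*(z-o[2])/d[2]
def proj(c,X):
    p=np.array(c["mtx"])@(np.array(c["R"])@np.array(X)+np.array(c["t"])); return p[:2]/p[2]
def tri(c1,p1,c2,p2):
    o1,d1=ray(c1,*p1);o2,d2=ray(c2,*p2)
    A=np.stack([d1,-d2],1);s=np.linalg.lstsq(A,o2-o1,rcond=None)[0]
    a=o1+s[0]*d1;b=o2+s[1]*d2; return (a+b)/2,np.linalg.norm(a-b)
def cam(n,f=None):
    c=vision.read_camera(n)
    if f: cv2.imwrite(f"pics/{f}.png",c["img"][:,:,::-1])
    return c
def st():
    s=env.observe(); return s
E
python3 - <<'E'
from h import *
import pickle
d={}
for n in("scene","top","wrist"):
    d[n]=cam(n,n+"0"); print(n,-np.array(d[n]["R"]).T@np.array(d[n]["t"]))
pickle.dump(d,open("c0.pkl","wb"))
print(env.observe())
E
```

```text
pics
scene [1.24918177 0.17376355 1.09399889]
top [0.44038681 0.02345849 1.00067573]
wrist [ 0.23187276 -0.58605893  0.37241014]
{'time_s': 0.15, 'joint_positions': array([-1.42157602e+00,  4.91387284e-01,  1.55929135e+00, -3.63639561e-05,
        1.09170632e+00, -1.05604588e-01]), 'joint_velocities': array([ 0.00079193, -0.00154514, -0.00183174,  0.00161118, -0.00128831,
        0.00147062]), 'tau': array([ 1.76835783e-03, -6.18707514e+01, -2.61692315e+01, -1.14593468e-04,
        3.20532075e-03,  6.21263681e-06]), 'tcp_pos': array([ 0.15753507, -0.60465724,  0.23088923]), 'eef_rot': array([-1.57074489e+00,  7.91282661e-04, -1.31595463e+00]), 'ft_force': array([-0.59801907,  0.86028762, -0.62502801]), 'torque': array([-0.0006291 , -0.01514851,  0.0233167 ]), 'gripper_width': 0.08532950938156408}
```

View pics/scene0.png

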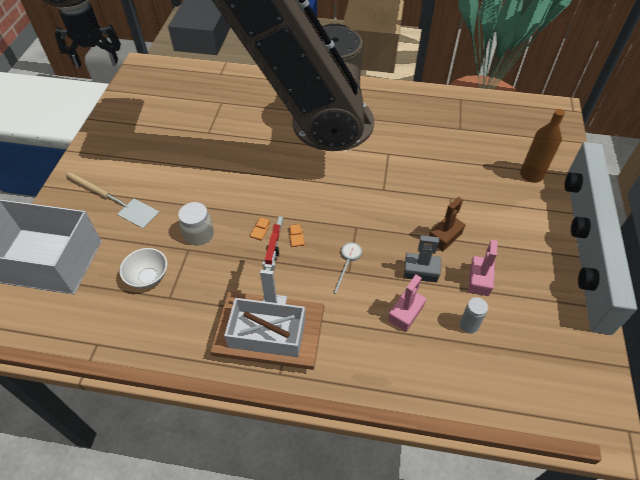

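View pics/top0.png

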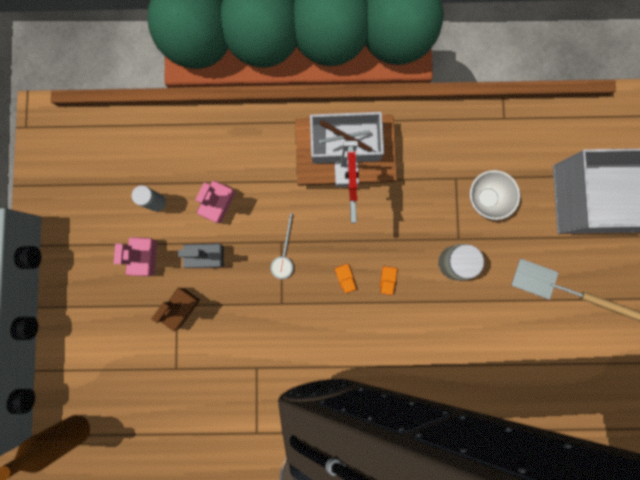

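View pics/wrist0.png

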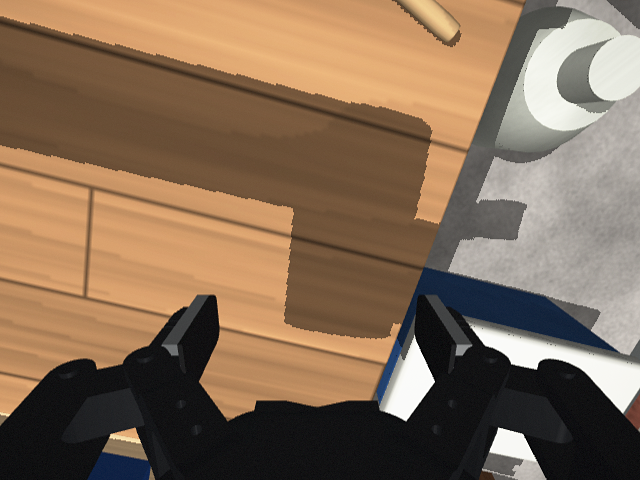

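```bash
python3 - <<'E'
from h import *
import pickle
d=pickle.load(open("c0.pkl","rb"))
def crop(n,x0,y0,x1,y1,k):
    i=d[n]["img"][y0:y1,x0:x1,::-1]; return cv2.resize(i,None,fx=k,fy=k,interpolation=cv2.INTER_CUBIC)
a=crop("scene",385,190,515,340,4.0)
b=crop("top",100,170,310,340,3.5)
cv2.imwrite("pics/ca.png",a);cv2.imwrite("pics/cb.png",b)
cv2.imwrite("pics/cc.png",crop("scene",205,200,335,370,3.5));cv2.imwrite("pics/cd.png",crop("top",290,100,410,240,4))
E
```

```text
(no output)
```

View pics/ca.png

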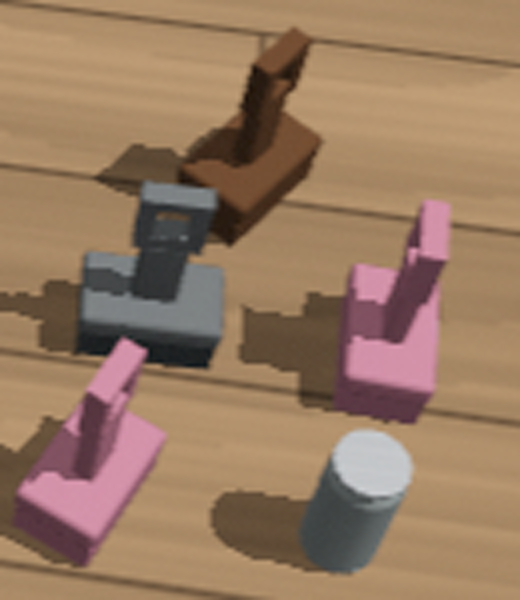

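View pics/cb.png

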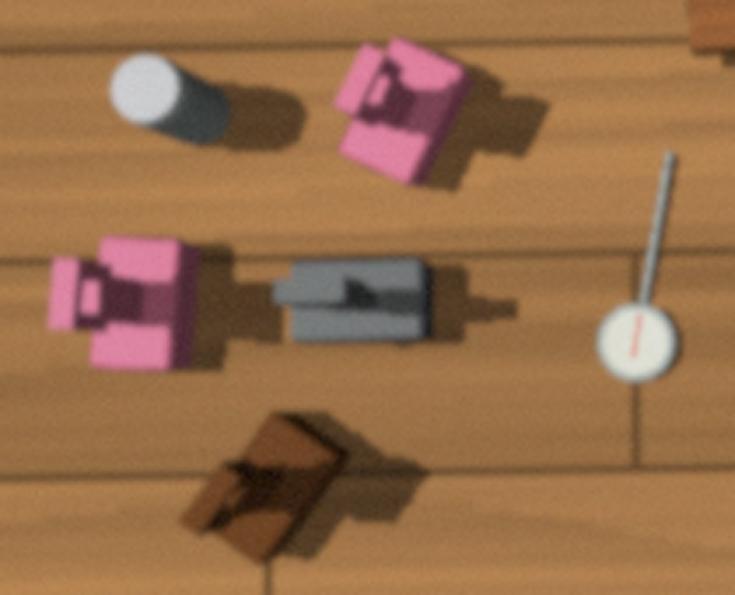

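View pics/cc.png

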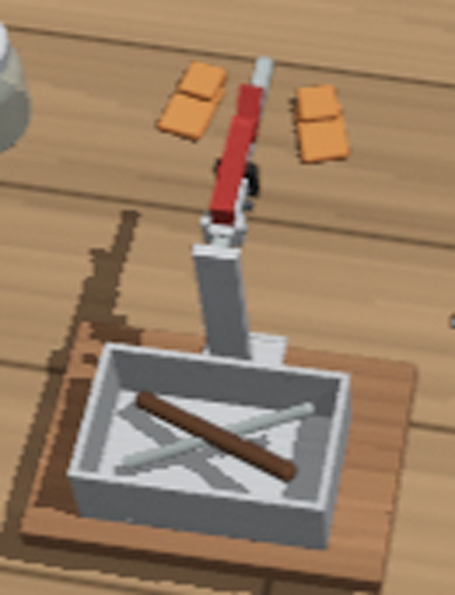

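View pics/cd.png

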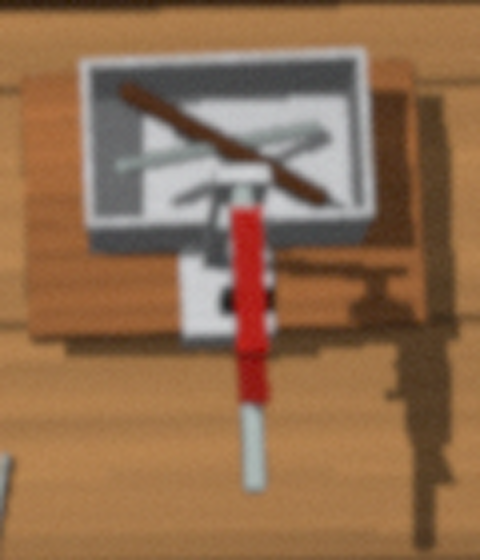

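```bash
python3 - <<'E'
from h import *
import pickle
np.set_printoptions(precision=4,suppress=True)
d=pickle.load(open("c0.pkl","rb"));T=d["top"];S=d["scene"]
print(T["mtx"],S["mtx"])
s=lambda x,y:((x+.5)/4+385-.5,(y+.5)/4+190-.5)
for p in[(145,183),(216,187),(215,208),(138,205)]: print("scene eyetop",onz(S,*s(*p),.135))
for p in [(85,252),(222,268),(220,335),(80,325)]: print("scene headtop",onz(S,*s(*p),.04))
t=lambda x,y:((x+.5)/3.5+100-.5,(y+.5)/3.5+170-.5)
for p in[(273,280),(273,303)]: print("top eyetop L",onz(T,*t(*p),.135))
for p in[(293,258),(425,260),(424,340),(291,340)]: print("top head",onz(T,*t(*p),.04))
c=lambda x,y:((x+.5)/3.5+205-.5,(y+.5)/3.5+200-.5)
e=lambda x,y:((x+.5)/4+290-.5,(y+.5)/4+100-.5)
print("tip top",onz(T,*e(254,491),.205),onz(T,*e(242,491),.205),onz(T,*e(266,491),.205), "at flap", onz(T,*e(243,405),.205),onz(T,*e(265,405),.205))
print("tip scene",onz(S,*c(262,58),.205))
print(tri(T,e(254,491),S,c(264,58)))
# flap lip front top & hinge end
for p in[(238,403),(268,403),(238,350),(268,350)]: print("lip/arm top",onz(T,*e(*p),.222))
print("caddy post",[onz(S,*c(*p),.2+.0) for p in[(195,250),(242,250)]])
# jar shaker etc
E
```

```text
[[438.4188   0.     318.6082]
 [  0.     438.4188 238.899 ]
 [  0.       0.       1.    ]] [[537.7631   0.     318.9572]
 [  0.     537.7631 235.5378]
 [  0.       0.       1.    ]]
scene eyetop [0.4969 0.2755 0.135 ]
scene eyetop [0.4932 0.3147 0.135 ]
scene eyetop [0.5079 0.3147 0.135 ]
scene eyetop [0.5129 0.2725 0.135 ]
scene headtop [0.4805 0.253  0.04  ]
scene headtop [0.4786 0.3343 0.04  ]
scene headtop [0.5268 0.3348 0.04  ]
scene headtop [0.5333 0.2538 0.04  ]
top eyetop L [0.5038 0.3122 0.135 ]
top eyetop L [0.4908 0.312  0.135 ]
top head [0.5245 0.3314 0.04  ]
top head [0.5219 0.248  0.04  ]
top head [0.4716 0.2484 0.04  ]
top head [0.4729 0.332  0.04  ]
tip top [ 0.5435 -0.0323  0.205 ] [ 0.5435 -0.0268  0.205 ] [ 0.5434 -0.0378  0.205 ] at flap [ 0.5833 -0.0281  0.205 ] [ 0.5831 -0.0382  0.205 ]
tip scene [ 0.5504 -0.0315  0.205 ]
(array([ 0.5443, -0.0324,  0.1976]), np.float64(0.0007775607551482232))
lip/arm top [ 0.5812 -0.0248  0.222 ]
lip/arm top [ 0.581  -0.0383  0.222 ]
lip/arm top [ 0.6054 -0.0253  0.222 ]
lip/arm top [ 0.6051 -0.0388  0.222 ]
caddy post [array([ 0.69  , -0.0406,  0.2   ]), array([ 0.6856, -0.0143,  0.2   ])]
```

{"method": "carry_out", "body": {
  "series": [
    {"slide": [0, -0.15, 0], "turn": [0, 0.054, 0], "gripper": 1},
    {"slide": [0, -0.15, 0], "turn": [0, 0.054, 0], "gripper": 1},
    {"slide": [0, -0.15, 0], "turn": [0, 0.054, 0], "gripper": 1},
    {"slide": [-0.1, 0, 0.15], "turn": [0, 0, 0], "gripper": 1},
    {"slide": [-0.1, 0, 0.15], "turn": [0, 0, 0], "gripper": 1},
    {"slide": [-0.1, 0, 0.15], "turn": [0, 0, 0], "gripper": 1},
    {"slide": [-0.1, 0, 0.15], "turn": [0, 0, 0], "gripper": 1},
    {"slide": [-0.1, 0, 0.15], "turn": [0, 0, 0], "gripper": 1},
    {"slide": [-0.1, 0, 0.15], "turn": [0, 0, 0], "gripper": 1},
    {"slide": [-0.1, 0, 0.15], "turn": [0, 0, 0], "gripper": 1},
    {"slide": [-0.1, 0, 0.15], "turn": [0, 0, 0], "gripper": 1},
    {"slide": [-0.1, 0, 0.15], "turn": [0, 0, 0], "gripper": 1}
  ]
}}

```text
time_s: 1.15
tcp_pos: [0.4287, -0.4234, 0.3212]
eef_rot: [-1.571, 0.0, -1.571]
ft_force: [-0.0, -0.2, 0.1]
gripper_width: 0.0853
```

{"method": "carry_out", "body": {
  "series": [
    {"slide": [-0.195, 0, 0.01], "turn": [0, 0, 0], "gripper": 1},
    {"slide": [-0.195, 0, 0.01], "turn": [0, 0, 0], "gripper": 1},
    {"slide": [-0.195, 0, 0.01], "turn": [0, 0, 0], "gripper": 1},
    {"slide": [-0.195, 0, 0.01], "turn": [0, 0, 0], "gripper": 1},
    {"slide": [-0.195, 0, 0.01], "turn": [0, 0, 0], "gripper": 1},
    {"slide": [-0.195, 0, 0.01], "turn": [0, 0, 0], "gripper": 1},
    {"slide": [-0.195, 0, 0.01], "turn": [0, 0, 0], "gripper": 1},
    {"slide": [-0.195, 0, 0.01], "turn": [0, 0, 0], "gripper": 1},
    {"slide": [-0.195, 0, 0.01], "turn": [0, 0, 0], "gripper": 1},
    {"slide": [-0.195, 0, 0.01], "turn": [0, 0, 0], "gripper": 1},
    {"slide": [0, 0, 0], "turn": [0, 0, 0], "gripper": 1}
  ]
}}

```text
time_s: 2.07
tcp_pos: [0.4469, -0.0296, 0.3214]
eef_rot: [-1.571, 0.001, -1.566]
ft_force: [0.7, 0.3, -0.4]
gripper_width: 0.0857
```

```bash
python3 - <<'E'
from h import *
import pickle
w=cam("wrist","w1");pickle.dump(w,open("w1.pkl","wb"))
print(w["mtx"],-w["R"].T@w["t"],w["R"]);print(env.observe()["tcp_pos"])
E
```

```text
[[338.92065541   0.         316.47287685]
 [  0.         338.92065541 233.78007827]
 [  0.           0.           1.        ]] [ 0.52365099 -0.03001608  0.46305871] [[ 5.16161776e-03 -9.99986073e-01 -1.10101669e-03]
 [-9.53634588e-01 -5.25368949e-03  3.00921037e-01]
 [-3.00922630e-01 -5.03271772e-04 -9.53648424e-01]]
[ 0.44713463 -0.03190093  0.32139167]
```

View pics/w1.png

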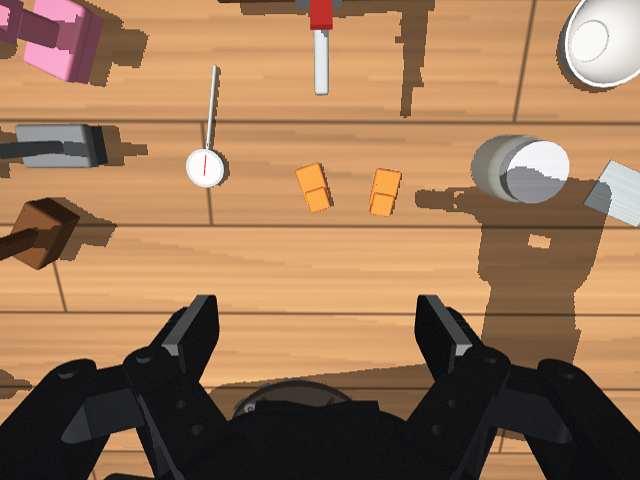

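```bash
python3 - <<'E'
from h import *
import pickle
np.set_printoptions(precision=4,suppress=True)
w=pickle.load(open("w1.pkl","rb"));T=pickle.load(open("c0.pkl","rb"))["top"]
i=w["img"][0:110,280:370]
cv2.imwrite("pics/w1c.png",cv2.resize(i,None,fx=7,fy=5,interpolation=cv2.INTER_CUBIC)[:,:,::-1])
g=i.astype(int)
m=(abs(g[:,:,0]-g[:,:,2])<40)&(g.sum(2)>330)
for r in (35,50,65,80,88,90,92,93,94,95,96,97):
    c=np.where(m[r])[0]+280
    if len(c): print(r,c.min(),c.max(),onz(w,(c.min()+c.max())/2,r,.205),(c.max()-c.min()+1))
r=(g[:,:,0]>130)&(g[:,:,1]<60)
for k in (5,15,22,25,26,27,28): 
    c=np.where(r[k])[0]+280
    if len(c): print("red",k,c.min(),c.max(),onz(w,c.mean(),k,.215))
E
```

```text
35 314 327 [ 0.5827 -0.0321  0.205 ] 14
50 314 327 [ 0.5736 -0.0322  0.205 ] 14
65 314 327 [ 0.5644 -0.0323  0.205 ] 14
80 315 328 [ 0.5549 -0.0331  0.205 ] 14
88 315 328 [ 0.5497 -0.0331  0.205 ] 14
90 315 328 [ 0.5484 -0.0331  0.205 ] 14
92 315 327 [ 0.5471 -0.0328  0.205 ] 13
93 315 326 [ 0.5464 -0.0325  0.205 ] 12
94 316 326 [ 0.5458 -0.0328  0.205 ] 11
red 5 310 331 [ 0.5972 -0.0319  0.215 ]
red 15 310 331 [ 0.5917 -0.032   0.215 ]
red 22 311 331 [ 0.5878 -0.0323  0.215 ]
red 25 311 331 [ 0.5861 -0.0323  0.215 ]
red 26 311 331 [ 0.5855 -0.0323  0.215 ]
red 27 310 331 [ 0.5849 -0.032   0.215 ]
red 28 311 331 [ 0.5844 -0.0323  0.215 ]
```

View pics/w1c.png

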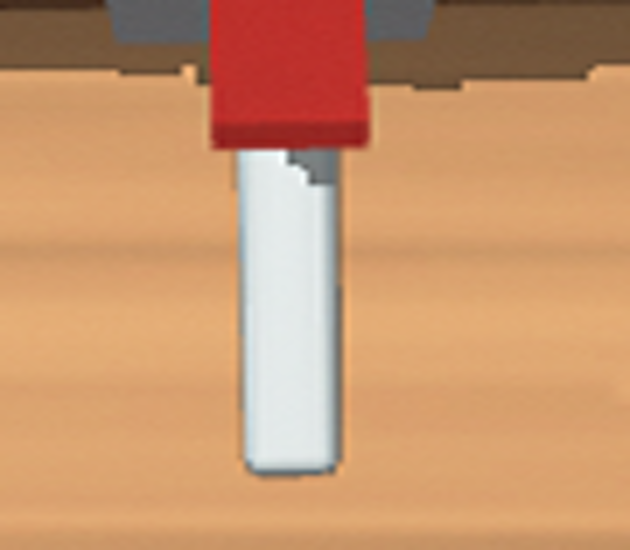

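{"method": "carry_out", "body": {
  "series": [
    {"slide": [-0.19, 0, 0.01], "turn": [0, 0, 0], "gripper": 1},
    {"slide": [-0.19, 0, 0.01], "turn": [0, 0, 0], "gripper": 1},
    {"slide": [-0.19, 0, 0], "turn": [0, 0, 0], "gripper": 1},
    {"slide": [-0.19, 0, 0], "turn": [0, 0, 0], "gripper": 1},
    {"slide": [-0.19, 0, 0], "turn": [0, 0, 0], "gripper": 1},
    {"slide": [-0.19, 0, 0], "turn": [0, 0, 0], "gripper": 1},
    {"slide": [-0.19, 0, 0], "turn": [0, 0, 0], "gripper": 1},
    {"slide": [-0.19, 0, 0], "turn": [0, 0, 0], "gripper": 1},
    {"slide": [-0.09, 0, 0], "turn": [0, 0, 0], "gripper": 1},
    {"slide": [0, 0, 0], "turn": [0, 0, 0], "gripper": 1},
    {"slide": [0, 0, 0], "turn": [0, 0, 0], "gripper": 1}
  ]
}}

```text
time_s: 3.03
tcp_pos: [0.4515, 0.2872, 0.3207]
eef_rot: [-1.572, -0.001, -1.569]
ft_force: [-0.5, 0.2, 0.4]
gripper_width: 0.0854
```

```bash
python3 - <<'E'
from h import *
import pickle
w=cam("wrist","w2");pickle.dump(w,open("w2.pkl","wb"))
cv2.imwrite("pics/w2c.png",cv2.resize(w["img"][20:220,200:440],None,fx=3,fy=3,interpolation=cv2.INTER_CUBIC)[:,:,::-1])
print(env.observe()["tcp_pos"],env.observe()["eef_rot"])
E
```

```text
[0.45156968 0.28646401 0.32085739] [-1.57142120e+00 -7.53699787e-04 -1.57059018e+00]
```

View pics/w2.png

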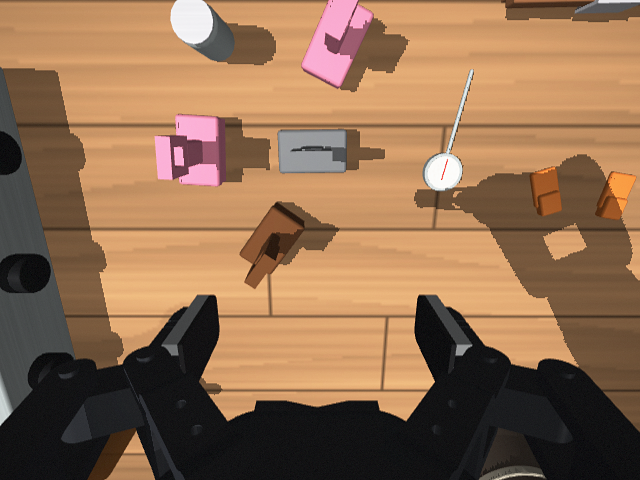

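View pics/w2c.png

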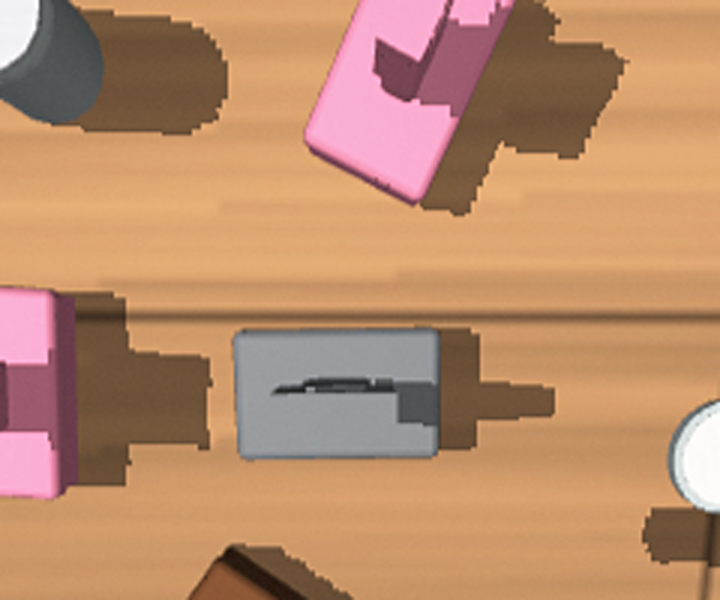

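```bash
python3 - <<'E'
from h import *
import pickle
np.set_printoptions(precision=4,suppress=True)
w=pickle.load(open("w2.pkl","rb"))
g=w["img"].astype(int)
m=((g.max(2)-g.min(2))<35)&(g.sum(2)>150); m[:120]=0;m[180:]=0;m[:,:270]=0;m[:,355:]=0
m=m.astype(np.uint8)
cs=max(cv2.findContours(m,0,2)[0],key=cv2.contourArea)
P=np.array([onz(w,*p[0],.04)[:2] for p in cs])
r=cv2.minAreaRect((P*1e3).astype(np.float32)); print(r, cv2.boundingRect(cs))
img=cv2.resize(w["img"][120:180,270:355],None,fx=8,fy=8,interpolation=cv2.INTER_CUBIC)[:,:,::-1]
img=cv2.convertScaleAbs(img,alpha=1.5,beta=-60)
cv2.imwrite("pics/w2d.png",img)
print(proj(w,[.5,.292,.135]),proj(w,[.5,.29,.04]))
E
```

```text
((499.64849853515625, 291.6841735839844), (50.87027359008789, 82.62189483642578), 1.036668300628662) (278, 129, 69, 44)
[310.6376 158.0324] [313.51   151.0878]
```

View pics/w2d.png

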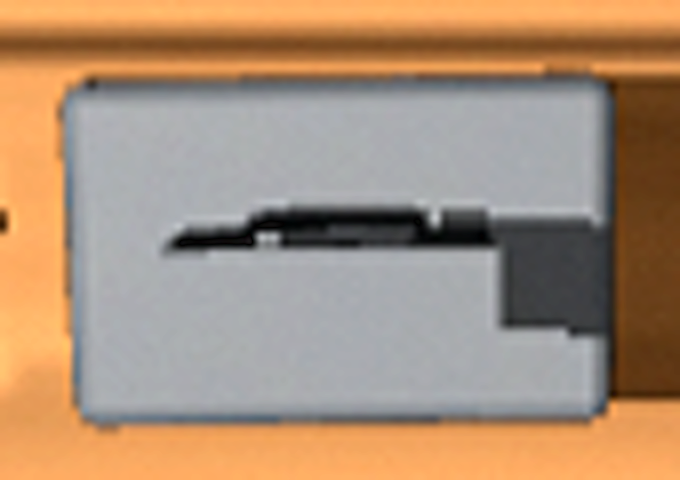

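{"method": "carry_out", "body": {
  "series": [
    {"slide": [-0.0265, 0, 0.12], "turn": [0, 0, 0], "gripper": 1},
    {"slide": [0, 0, 0.122], "turn": [0, 0, 0], "gripper": 1},
    {"slide": [0, 0, 0], "turn": [0, 0, 0], "gripper": 1},
    {"slide": [0, 0.17, 0], "turn": [0, 0, 0], "gripper": 1},
    {"slide": [0, 0.17, 0], "turn": [0, 0, 0], "gripper": 1},
    {"slide": [0, 0.17, 0], "turn": [0, 0, 0], "gripper": 1},
    {"slide": [0, 0.17, 0], "turn": [0, 0, 0], "gripper": 1},
    {"slide": [0, 0.17, 0], "turn": [0, 0, 0], "gripper": 1},
    {"slide": [0, 0.16, 0], "turn": [0, 0, 0], "gripper": 1},
    {"slide": [0, 0.1, 0], "turn": [0, 0, 0], "gripper": 1},
    {"slide": [0, 0.03, 0], "turn": [0, 0, 0], "gripper": 1},
    {"slide": [0, 0, 0], "turn": [0, 0, 0], "gripper": 1}
  ]
}}

```text
time_s: 4.08
tcp_pos: [0.4994, 0.2912, 0.0923]
eef_rot: [-1.573, -0.001, -1.572]
ft_force: [0.2, 0.9, 0.3]
gripper_width: 0.0852
```

```bash
python3 - <<'E'
from h import *
w=cam("wrist","w3")
print(env.observe()["tcp_pos"],env.observe()["eef_rot"],env.observe()["ft_force"])
E
```

```text
[0.50001285 0.2917382  0.09370023] [-1.57104675e+00 -2.66065419e-04 -1.57164075e+00] [0.86671924 0.34950652 0.87415572]
```

View pics/w3.png

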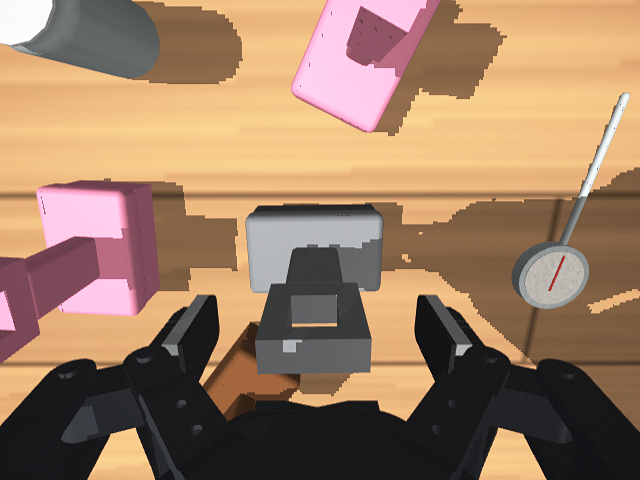

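{"method": "carry_out", "body": {
  "force": 40,
  "series": [
    {"slide": [0, 0, 0], "turn": [0, 0, 0], "gripper": -1},
    {"slide": [0, 0, 0], "turn": [0, 0, 0], "gripper": -1},
    {"slide": [0, 0, 0], "turn": [0, 0, 0], "gripper": -1},
    {"slide": [0, 0, 0], "turn": [0, 0, 0], "gripper": -1},
    {"slide": [0, 0, 0], "turn": [0, 0, 0], "gripper": -1},
    {"slide": [0, 0, 0], "turn": [0, 0, 0], "gripper": -1},
    {"slide": [0, 0, 0], "turn": [0, 0, 0], "gripper": -1},
    {"slide": [0, 0, 0], "turn": [0, 0, 0], "gripper": -1}
  ]
}}

```text
time_s: 4.8
tcp_pos: [0.5, 0.2927, 0.0944]
eef_rot: [-1.569, 0.0, -1.57]
ft_force: [-0.6, -2.0, 6.7]
gripper_width: 0.0393
```

```bash
python3 - <<'E'
from h import *
w=cam("wrist","w4")
o=env.observe()
print(o["tcp_pos"],o["eef_rot"],o["ft_force"],o["gripper_width"])
E
```

```text
[0.49999892 0.29263852 0.09439026] [-1.56925651e+00  3.62770282e-04 -1.57019095e+00] [-1.42388479 -2.25306257  6.41175168] 0.03965655509319265
```

View pics/w4.png

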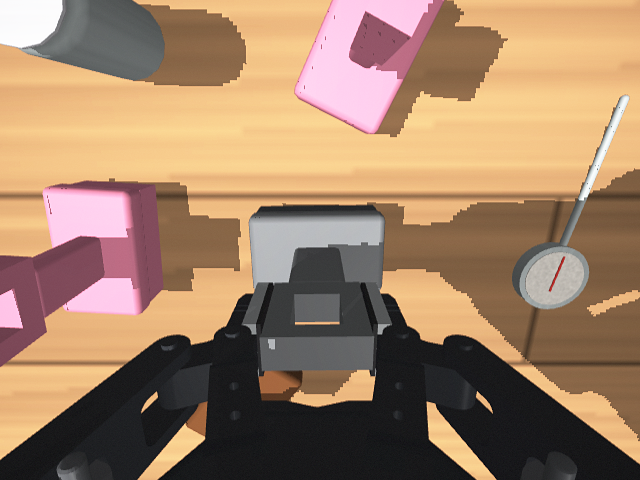

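{"method": "carry_out", "body": {
  "series": [
    {"slide": [0, -0.05, 0], "turn": [0, 0, 0], "gripper": -1},
    {"slide": [0, -0.12, 0], "turn": [0, 0, 0], "gripper": -1},
    {"slide": [0, -0.15, 0], "turn": [0, 0, 0], "gripper": -1},
    {"slide": [0, -0.15, 0], "turn": [0, 0, 0], "gripper": -1},
    {"slide": [0, -0.01, 0], "turn": [0, 0, 0], "gripper": -1},
    {"slide": [0.1, 0, -0.01], "turn": [0, 0, 0], "gripper": -1},
    {"slide": [0.15, 0, -0.02], "turn": [0, 0, 0], "gripper": -1},
    {"slide": [0.15, 0, -0.02], "turn": [0, 0, 0], "gripper": -1},
    {"slide": [0.15, 0, 0], "turn": [0, 0, 0], "gripper": -1},
    {"slide": [0.15, 0, 0], "turn": [0, 0, 0], "gripper": -1},
    {"slide": [0.15, 0, 0], "turn": [0, 0, 0], "gripper": -1},
    {"slide": [0.15, 0, 0], "turn": [0, 0, 0], "gripper": -1}
  ]
}}

```text
time_s: 5.85
tcp_pos: [0.4893, 0.0913, 0.1896]
eef_rot: [-1.571, -0.0, -1.57]
ft_force: [0.8, -0.1, -1.5]
gripper_width: 0.0399
```

{"method": "carry_out", "body": {
  "series": [
    {"slide": [0.15, 0, 0], "turn": [0, 0, 0], "gripper": -1},
    {"slide": [0.15, 0, 0], "turn": [0, 0, 0], "gripper": -1},
    {"slide": [0.15, 0, 0], "turn": [0, 0, 0], "gripper": -1},
    {"slide": [0.15, 0, 0], "turn": [0, 0, 0], "gripper": -1},
    {"slide": [0.12, 0, 0], "turn": [0, 0, 0], "gripper": -1},
    {"slide": [0.05, 0, 0], "turn": [0, 0, 0], "gripper": -1},
    {"slide": [0, 0, 0], "turn": [0, 0, 0], "gripper": -1},
    {"slide": [0, 0, 0], "turn": [0, 0, 0], "gripper": -1}
  ]
}}

```text
time_s: 6.52
tcp_pos: [0.4896, -0.0612, 0.1893]
eef_rot: [-1.571, 0.0, -1.572]
ft_force: [0.2, -0.2, -2.1]
gripper_width: 0.0397
```

```bash
python3 - <<'E'
from h import *
import pickle
w=cam("wrist","w5");s=cam("scene","s5");t=cam("top","t5")
pickle.dump((w,s,t),open("c5.pkl","wb"))
cv2.imwrite("pics/s5c.png",cv2.resize(s["img"][170:330,200:360],None,fx=3.5,fy=3.5,interpolation=cv2.INTER_CUBIC)[:,:,::-1])
o=env.observe()
print(o["tcp_pos"],o["eef_rot"],o["ft_force"],o["gripper_width"])
E
```

```text
[ 0.48970819 -0.06028563  0.1893263 ] [-1.57090491e+00  6.74565683e-05 -1.56917355e+00] [-0.53426892  0.00927143 -1.80256553] 0.03922875561782866
```

View pics/w5.png

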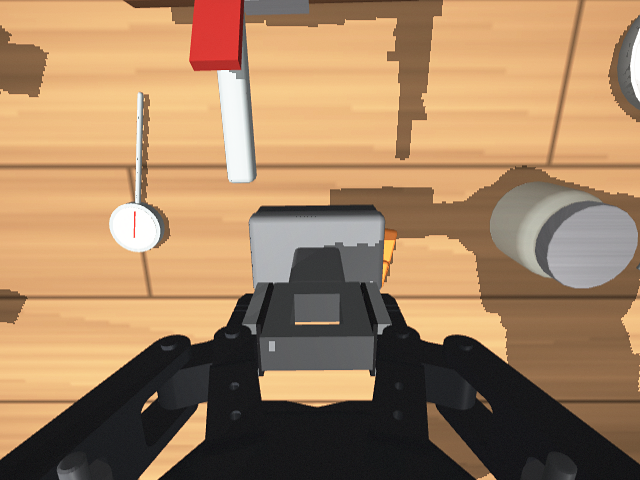

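View pics/s5c.png

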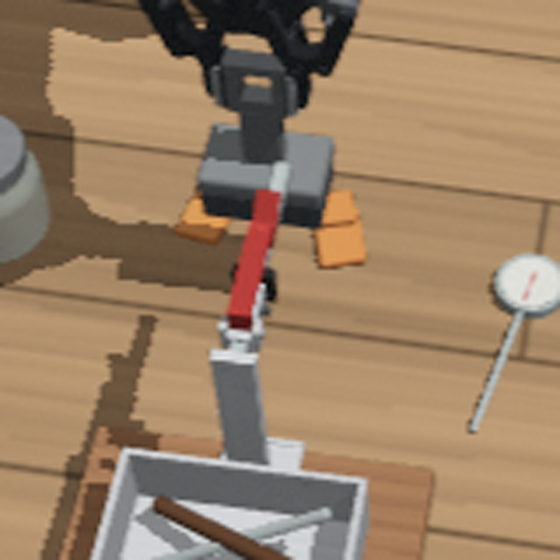

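```bash
python3 - <<'E'
from h import *
import pickle
np.set_printoptions(precision=4,suppress=True)
w,s,t=pickle.load(open("c5.pkl","rb"))
print("cam",-w["R"].T@w["t"])
g=w["img"].astype(int)
m=(abs(g[:,:,0]-g[:,:,2])<45)&(g.sum(2)>420)
for r in (80,100,120,140,160,170,176,179,181):
    c=np.where(m[r,210:265])[0]+210
    print(r,c.min(),c.max(),onz(w,c.min(),r,.205),onz(w,c.max()+1,r,.205))
r=(g[:,:,0]>130)&(g[:,:,1]<70)
for k in (20,40,60,61,64,68):
    c=np.where(r[k,150:280])[0]+150; print(k,c.min(),c.max(),onz(w,c.min(),k,.222),onz(w,c.max()+1,k,.222))
for p in [(249,182),(260,337),(374,337),(260,372)]: print(onz(w,*p,.2099))
E
```

```text
cam [ 0.5664 -0.0619  0.3309]
80 218 244 [ 0.5816 -0.0283  0.205 ] [ 0.5816 -0.0375  0.205 ]
100 220 246 [ 0.5753 -0.0284  0.205 ] [ 0.5753 -0.0378  0.205 ]
120 222 247 [ 0.5687 -0.0286  0.205 ] [ 0.5687 -0.0377  0.205 ]
140 224 249 [ 0.5619 -0.0287  0.205 ] [ 0.5619 -0.038   0.205 ]
160 226 251 [ 0.5549 -0.0289  0.205 ] [ 0.5549 -0.0384  0.205 ]
170 227 251 [ 0.5513 -0.029   0.205 ] [ 0.5513 -0.0381  0.205 ]
176 228 252 [ 0.5491 -0.0291  0.205 ] [ 0.5491 -0.0384  0.205 ]
179 228 252 [ 0.548  -0.0291  0.205 ] [ 0.548  -0.0383  0.205 ]
181 229 251 [ 0.5472 -0.0294  0.205 ] [ 0.5472 -0.0379  0.205 ]
20 193 239 [ 0.595  -0.0272  0.222 ] [ 0.595  -0.0404  0.222 ]
40 191 238 [ 0.5901 -0.0261  0.222 ] [ 0.59   -0.0398  0.222 ]
60 190 237 [ 0.5849 -0.0252  0.222 ] [ 0.5849 -0.0391  0.222 ]
61 190 237 [ 0.5846 -0.0252  0.222 ] [ 0.5846 -0.0391  0.222 ]
64 191 238 [ 0.5839 -0.0254  0.222 ] [ 0.5838 -0.0393  0.222 ]
68 193 240 [ 0.5828 -0.0258  0.222 ] [ 0.5828 -0.0398  0.222 ]
[ 0.5476 -0.0378  0.2099]
[ 0.4833 -0.0384  0.2099]
[ 0.4833 -0.0857  0.2099]
[ 0.4659 -0.0375  0.2099]
```

{"method": "carry_out", "body": {
  "series": [
    {"slide": [-0.07, 0.035, 0], "turn": [0, 0, 0], "gripper": -1},
    {"slide": [-0.075, 0.0365, 0], "turn": [0, 0, 0], "gripper": -1},
    {"slide": [0, 0, 0.1], "turn": [0, 0, 0], "gripper": -1},
    {"slide": [0, 0, 0.09], "turn": [0, 0, 0], "gripper": -1},
    {"slide": [0, 0, 0], "turn": [0, 0, 0], "gripper": -1},
    {"slide": [0, 0, 0], "turn": [0, 0, 0], "gripper": -1},
    {"slide": [0, 0, 0], "turn": [0, 0, 0], "gripper": -1}
  ]
}}

```text
time_s: 7.25
tcp_pos: [0.5271, -0.0316, 0.1748]
eef_rot: [-1.572, 0.0, -1.569]
ft_force: [-0.3, -0.2, -2.3]
gripper_width: 0.0396
```

```bash
python3 - <<'E'
from h import *
import pickle
w=cam("wrist","w6");s=cam("scene","s6")
a=cv2.resize(s["img"][180:320,210:350],None,fx=4,fy=4,interpolation=cv2.INTER_CUBIC)[:,:,::-1]
b=cv2.resize(w["img"][100:400,200:440],None,fx=1.9,fy=1.9,interpolation=cv2.INTER_CUBIC)[:,:,::-1]
cv2.imwrite("pics/s6c.png",a);cv2.imwrite("pics/w6c.png",b)
for i in range(3):
  o=env.observe(); print(o["tcp_pos"],o["eef_rot"],o["ft_force"],o["gripper_width"])
E
```

```text
[ 0.52710046 -0.03203959  0.17499692] [-1.57126255e+00  1.00143484e-05 -1.57007210e+00] [-0.53315128  0.12394009 -1.93548902] 0.03965121252799051
[ 0.52710046 -0.03203959  0.17499692] [-1.57126255e+00  1.00143484e-05 -1.57007210e+00] [-0.53315128  0.12394009 -1.93548902] 0.03965121252799051
[ 0.52710046 -0.03203959  0.17499692] [-1.57126255e+00  1.00143484e-05 -1.57007210e+00] [-0.53315128  0.12394009 -1.93548902] 0.03965121252799051
```

View pics/w6c.png

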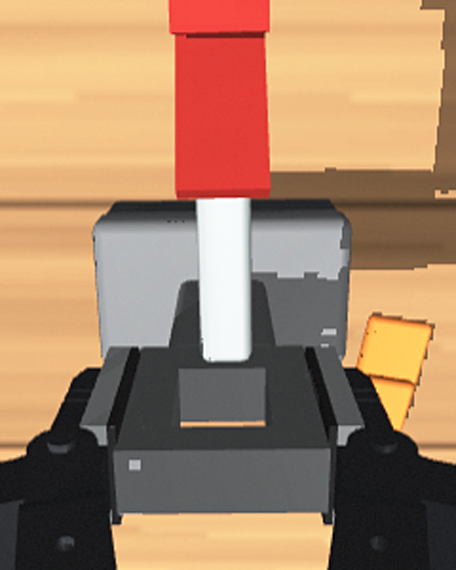

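View pics/s6c.png

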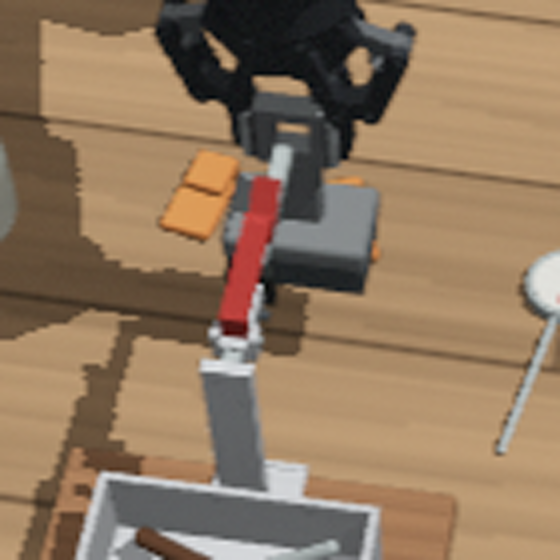

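{"method": "carry_out", "body": {
  "series": [
    {"slide": [0, 0, 0.03], "turn": [0, 0, 0], "gripper": -1},
    {"slide": [0, 0, 0.03], "turn": [0, 0, 0], "gripper": -1},
    {"slide": [0, 0, 0.03], "turn": [0, 0, 0], "gripper": -1},
    {"slide": [0, 0, 0.03], "turn": [0, 0, 0], "gripper": -1},
    {"slide": [0, 0, 0.03], "turn": [0, 0, 0], "gripper": -1},
    {"slide": [0, 0, 0.03], "turn": [0, 0, 0], "gripper": -1},
    {"slide": [0, 0, 0], "turn": [0, 0, 0], "gripper": -1}
  ]
}}

```text
time_s: 7.93
tcp_pos: [0.5649, -0.0325, 0.1748]
eef_rot: [-1.57, -0.0, -1.57]
ft_force: [-1.2, -0.4, -1.5]
gripper_width: 0.0396
```

```bash
cat > look.py <<'E'
from h import *
import sys
n=sys.argv[1]
w=cam("wrist");s=cam("scene")
b=cv2.resize(w["img"][40:400,200:440],None,fx=1.6,fy=1.6,interpolation=cv2.INTER_CUBIC)[:,:,::-1]
a=cv2.resize(s["img"][190:310,220:310],None,fx=4.8,fy=4.8,interpolation=cv2.INTER_CUBIC)[:,:,::-1]
h=min(a.shape[0],b.shape[0])
cv2.imwrite(f"pics/{n}.png",np.hstack([b[:h],a[:h]])[:, :800])
o=env.observe(); print(o["time_s"],o["tcp_pos"],o["eef_rot"],o["ft_force"],o["torque"],o["gripper_width"])
E
python3 look.py l7
```

```text
8.0333 [ 0.56380285 -0.03237129  0.1747504 ] [-1.57121714e+00 -2.65842409e-05 -1.57037052e+00] [-0.32627664 -0.61370331 -1.64963948] [-0.01622249  0.04626443 -0.02377674] 0.03920500818513405
```

View pics/l7.png

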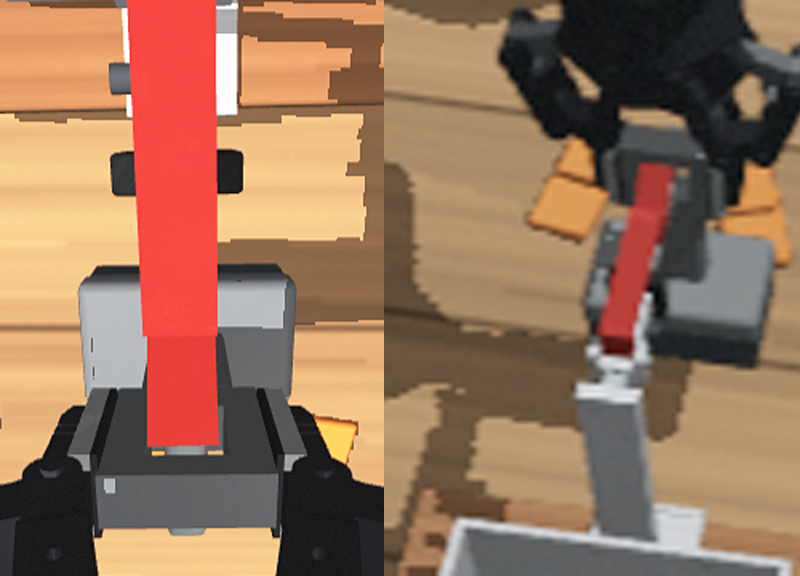

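```bash
python3 - <<'E'
from h import *
w=cam("wrist")
for v in (150,195): print(onz(w,178/1.6+200,v/1.6+40,.213),onz(w,178/1.6+200,v/1.6+40,.188))
print(onz(w,182/1.6+200,445/1.6+40,.222))
E
```

```text
[ 0.63866097 -0.03141887  0.213     ] [ 0.63817966 -0.03105039  0.188     ]
[ 0.63057677 -0.03138688  0.213     ] [ 0.62813945 -0.03101065  0.188     ]
[ 0.58280006 -0.03212178  0.222     ]
```

{"method": "carry_out", "body": {
  "series": [
    {"slide": [0, 0, 0.02], "turn": [0, 0, 0], "gripper": -1},
    {"slide": [0, 0, 0.02], "turn": [0, 0, 0], "gripper": -1},
    {"slide": [0, 0, 0.02], "turn": [0, 0, 0], "gripper": -1},
    {"slide": [0, 0, 0], "turn": [0, 0, 0], "gripper": -1}
  ]
}}

```text
time_s: 8.42
tcp_pos: [0.5766, -0.0324, 0.175]
eef_rot: [-1.57, -0.0, -1.57]
ft_force: [0.4, -0.1, -1.9]
gripper_width: 0.0395
```

{"method": "carry_out", "body": {
  "series": [
    {"slide": [0, 0, 0.02], "turn": [0, 0, 0], "gripper": -1},
    {"slide": [0, 0, 0.02], "turn": [0, 0, 0], "gripper": -1},
    {"slide": [0, 0, 0.02], "turn": [0, 0, 0], "gripper": -1},
    {"slide": [0, 0, 0], "turn": [0, 0, 0], "gripper": -1}
  ]
}}

```text
time_s: 8.75
tcp_pos: [0.5885, -0.0324, 0.1749]
eef_rot: [-1.57, -0.0, -1.57]
ft_force: [-0.0, -0.5, -2.4]
gripper_width: 0.0399
```

```bash
python3 look.py l8
```

```text
8.85 [ 0.58783059 -0.03233968  0.1748571 ] [-1.57096687e+00 -3.12785696e-05 -1.57037368e+00] [-0.393491    0.92164855 -2.29619085] [-0.0316374   0.01721171 -0.01593629] 0.03903425071016222
```

View pics/l8.png

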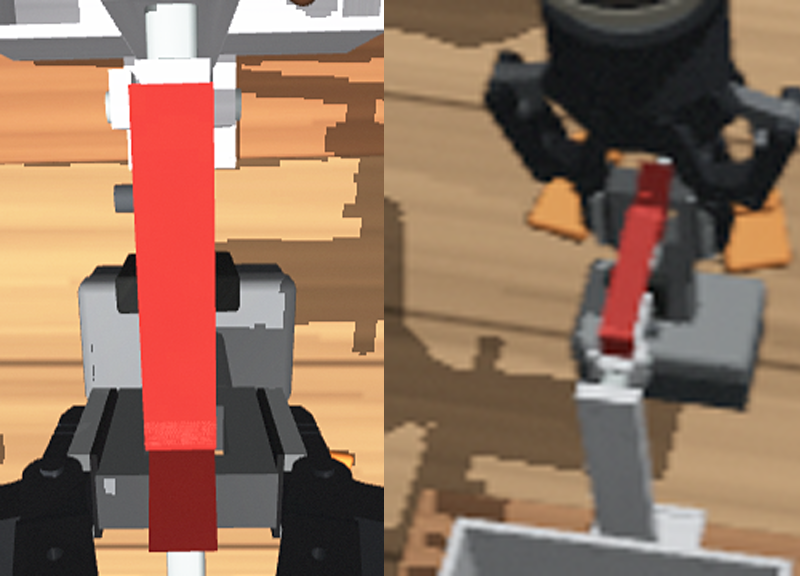

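{"method": "carry_out", "body": {
  "series": [
    {"slide": [0, 0, 0.02], "turn": [0, 0, 0], "gripper": -1},
    {"slide": [0, 0, 0.02], "turn": [0, 0, 0], "gripper": -1},
    {"slide": [0, 0, 0.02], "turn": [0, 0, 0], "gripper": -1},
    {"slide": [0, 0, 0], "turn": [0, 0, 0], "gripper": -1}
  ]
}}

```text
time_s: 9.18
tcp_pos: [0.6006, -0.0325, 0.175]
eef_rot: [-1.57, -0.0, -1.57]
ft_force: [-0.8, 0.7, -2.0]
gripper_width: 0.0399
```

{"method": "carry_out", "body": {
  "series": [
    {"slide": [0, 0, 0.02], "turn": [0, 0, 0], "gripper": -1},
    {"slide": [0, 0, 0.02], "turn": [0, 0, 0], "gripper": -1},
    {"slide": [0, 0, 0.02], "turn": [0, 0, 0], "gripper": -1},
    {"slide": [0, 0, 0], "turn": [0, 0, 0], "gripper": -1}
  ]
}}

```text
time_s: 9.52
tcp_pos: [0.6126, -0.0324, 0.1749]
eef_rot: [-1.57, -0.0, -1.57]
ft_force: [0.3, -0.1, -1.7]
gripper_width: 0.0396
```

{"method": "carry_out", "body": {
  "series": [
    {"slide": [0, 0, 0.01], "turn": [0, 0, 0], "gripper": -1},
    {"slide": [0, 0, 0.01], "turn": [0, 0, 0], "gripper": -1},
    {"slide": [0, 0, 0], "turn": [0, 0, 0], "gripper": -1}
  ]
}}

```text
time_s: 9.77
tcp_pos: [0.6161, -0.0324, 0.175]
eef_rot: [-1.571, -0.0, -1.57]
ft_force: [-0.7, 0.6, -2.6]
gripper_width: 0.0395
```

```bash
python3 look.py l9
```

```text
9.8667 [ 0.6158068  -0.03237313  0.17497916] [-1.57070596e+00 -1.08084556e-04 -1.57041893e+00] [ 0.46832296 -0.56943496 -2.24657806] [-0.03609663 -0.05185812 -0.03401696] 0.03930629319353645
```

View pics/l9.png

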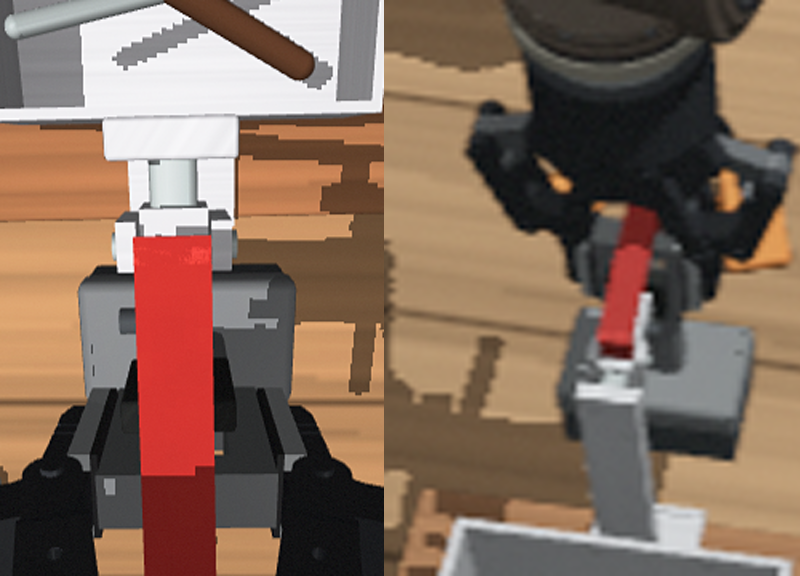

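{"method": "carry_out", "body": {
  "series": [
    {"slide": [0, 0, 0.01], "turn": [0, 0, 0], "gripper": -1},
    {"slide": [0, 0, 0.01], "turn": [0, 0, 0], "gripper": -1},
    {"slide": [0, 0, 0], "turn": [0, 0, 0], "gripper": -1},
    {"slide": [0, 0, 0], "turn": [0, 0, 0], "gripper": -1}
  ]
}}

```text
time_s: 10.2
tcp_pos: [0.6199, -0.0324, 0.175]
eef_rot: [-1.571, -0.0, -1.57]
ft_force: [-0.2, 0.7, -1.2]
gripper_width: 0.0397
```

{"method": "carry_out", "body": {
  "series": [
    {"slide": [0, 0, 0.005], "turn": [0, 0, 0], "gripper": -1},
    {"slide": [0, 0, 0], "turn": [0, 0, 0], "gripper": -1},
    {"slide": [0, 0, 0], "turn": [0, 0, 0], "gripper": -1}
  ]
}}

```text
time_s: 10.45
tcp_pos: [0.6208, -0.0324, 0.175]
eef_rot: [-1.571, -0.0, -1.57]
ft_force: [0.2, 1.0, -1.9]
gripper_width: 0.0393
```

{"method": "carry_out", "body": {
  "series": [
    {"slide": [0, 0, 0.005], "turn": [0, 0, 0], "gripper": -1},
    {"slide": [0, 0, 0], "turn": [0, 0, 0], "gripper": -1},
    {"slide": [0, 0, 0], "turn": [0, 0, 0], "gripper": -1}
  ]
}}

```text
time_s: 10.7
tcp_pos: [0.6218, -0.0324, 0.175]
eef_rot: [-1.571, -0.0, -1.57]
ft_force: [-0.6, -0.8, -1.5]
gripper_width: 0.0391
```

{"method": "carry_out", "body": {
  "series": [
    {"slide": [0, 0, 0.005], "turn": [0, 0, 0], "gripper": -1},
    {"slide": [0, 0, 0], "turn": [0, 0, 0], "gripper": -1},
    {"slide": [0, 0, 0], "turn": [0, 0, 0], "gripper": -1}
  ]
}}

```text
time_s: 10.95
tcp_pos: [0.6228, -0.0324, 0.1749]
eef_rot: [-1.571, -0.0, -1.57]
ft_force: [-0.7, 0.2, -1.3]
gripper_width: 0.0396
```

{"method": "carry_out", "body": {
  "series": [
    {"slide": [0, 0, 0.004], "turn": [0, 0, 0], "gripper": -1},
    {"slide": [0, 0, 0], "turn": [0, 0, 0], "gripper": -1},
    {"slide": [0, 0, 0], "turn": [0, 0, 0], "gripper": -1}
  ]
}}

```text
time_s: 11.2
tcp_pos: [0.6236, -0.0324, 0.175]
eef_rot: [-1.571, -0.0, -1.57]
ft_force: [1.0, -0.9, -1.0]
gripper_width: 0.0396
```

{"method": "carry_out", "body": {
  "series": [
    {"slide": [0, 0, 0.003], "turn": [0, 0, 0], "gripper": -1},
    {"slide": [0, 0, 0], "turn": [0, 0, 0], "gripper": -1},
    {"slide": [0, 0, 0], "turn": [0, 0, 0], "gripper": -1}
  ]
}}

```text
time_s: 11.45
tcp_pos: [0.6242, -0.0324, 0.175]
eef_rot: [-1.571, -0.0, -1.57]
ft_force: [-0.6, 0.7, -1.9]
gripper_width: 0.0395
```

{"method": "carry_out", "body": {
  "series": [
    {"slide": [0, 0, 0.003], "turn": [0, 0, 0], "gripper": -1},
    {"slide": [0, 0, 0], "turn": [0, 0, 0], "gripper": -1},
    {"slide": [0, 0, 0], "turn": [0, 0, 0], "gripper": -1}
  ]
}}

```text
time_s: 11.7
tcp_pos: [0.6244, -0.0324, 0.1749]
eef_rot: [-1.572, -0.0, -1.57]
ft_force: [-4.3, 0.1, -0.2]
gripper_width: 0.0392
```

```bash
python3 look.py l10
```

```text
11.8 [ 0.62443332 -0.03236407  0.17493253] [-1.57160279e+00 -5.06030535e-05 -1.57038790e+00] [-5.19053111  0.33671638 -0.98709697] [0.01781121 0.60217613 0.06785932] 0.03963455574248985
```

View pics/l10.png

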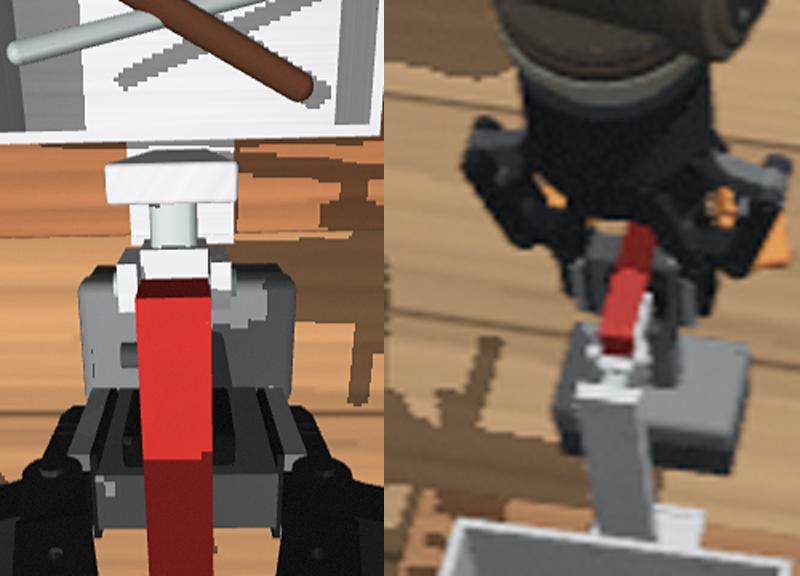

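{"method": "carry_out", "body": {
  "series": [
    {"slide": [0, 0, 0.001], "turn": [0, 0, 0], "gripper": -1},
    {"slide": [0, 0, 0], "turn": [0, 0, 0], "gripper": -1},
    {"slide": [0, 0, 0], "turn": [0, 0, 0], "gripper": -1},
    {"slide": [0, 0, 0], "turn": [0, 0, 0], "gripper": -1}
  ]
}}

```text
time_s: 12.13
tcp_pos: [0.6244, -0.0324, 0.1749]
eef_rot: [-1.572, -0.0, -1.57]
ft_force: [-5.5, -1.2, 0.7]
gripper_width: 0.0393
```

{"method": "carry_out", "body": {
  "series": [
    {"slide": [0, 0, 0], "turn": [0, 0, 0], "gripper": -1},
    {"slide": [0, 0, 0], "turn": [0, 0, 0], "gripper": -1},
    {"slide": [0, 0, 0], "turn": [0, 0, 0], "gripper": -1},
    {"slide": [0, 0, 0], "turn": [0, 0, 0], "gripper": -1}
  ]
}}

```text
time_s: 12.47
tcp_pos: [0.6244, -0.0323, 0.1749]
eef_rot: [-1.572, -0.0, -1.57]
ft_force: [-6.9, -0.6, 1.0]
gripper_width: 0.0392
```

{"method": "carry_out", "body": {
  "series": [
    {"slide": [0, 0, 0], "turn": [0, 0, 0], "gripper": -1},
    {"slide": [0, 0, 0], "turn": [0, 0, 0], "gripper": -1},
    {"slide": [0, 0, 0], "turn": [0, 0, 0], "gripper": -1}
  ]
}}

```text
time_s: 12.72
tcp_pos: [0.6244, -0.0324, 0.1749]
eef_rot: [-1.572, -0.0, -1.57]
ft_force: [-6.4, -0.8, 0.2]
gripper_width: 0.0394
```

```bash
python3 - <<'E'
from h import *
import pickle
s=cam("scene");t=cam("top");s0=pickle.load(open("c0.pkl","rb"))["scene"]
f=lambda i:cv2.resize(i["img"][225:295,235:305],None,fx=5.6,fy=7,interpolation=cv2.INTER_CUBIC)[:,:,::-1]
cv2.imwrite("pics/cmp.png",np.hstack([f(s0),f(s)]))
print(env.observe()["ft_force"])
E
```

```text
[-5.62916299 -0.51167488  1.08412298]
```

View pics/cmp.png

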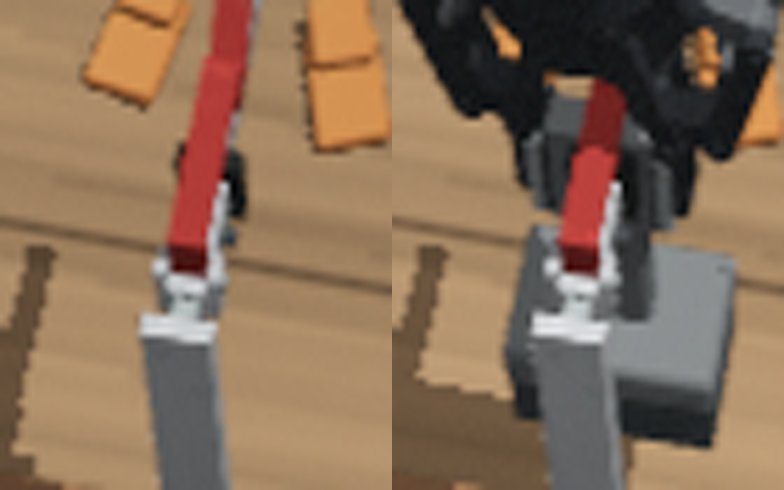

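{"method": "carry_out", "body": {
  "series": [
    {"slide": [0, 0, -0.01], "turn": [0, 0, 0], "gripper": -1},
    {"slide": [0, 0, -0.01], "turn": [0, 0, 0], "gripper": -1},
    {"slide": [0, 0, 0], "turn": [0, 0, 0], "gripper": -1},
    {"slide": [0, 0, 0], "turn": [0, 0, 0], "gripper": -1}
  ]
}}

```text
time_s: 13.15
tcp_pos: [0.6211, -0.0324, 0.1751]
eef_rot: [-1.57, -0.0, -1.571]
ft_force: [-0.4, -0.1, -1.6]
gripper_width: 0.0395
```

{"method": "carry_out", "body": {
  "series": [
    {"slide": [0, 0, -0.004], "turn": [0, 0, 0], "gripper": -1},
    {"slide": [0, 0, 0], "turn": [0, 0, 0], "gripper": -1},
    {"slide": [0, 0, 0], "turn": [0, 0, 0], "gripper": -1}
  ]
}}

```text
time_s: 13.4
tcp_pos: [0.6202, -0.0324, 0.175]
eef_rot: [-1.571, -0.0, -1.57]
ft_force: [-0.4, 0.5, -1.6]
gripper_width: 0.0395
```

{"method": "carry_out", "body": {
  "series": [
    {"slide": [0, 0, -0.003], "turn": [0, 0, 0], "gripper": -1},
    {"slide": [0, 0, 0], "turn": [0, 0, 0], "gripper": -1},
    {"slide": [0, 0, 0], "turn": [0, 0, 0], "gripper": -1}
  ]
}}

```text
time_s: 13.65
tcp_pos: [0.6196, -0.0324, 0.175]
eef_rot: [-1.571, -0.0, -1.57]
ft_force: [-0.3, 0.2, -1.2]
gripper_width: 0.0399
```

{"method": "carry_out", "body": {
  "series": [
    {"slide": [0, 0, -0.003], "turn": [0, 0, 0], "gripper": -1},
    {"slide": [0, 0, 0], "turn": [0, 0, 0], "gripper": -1},
    {"slide": [0, 0, 0], "turn": [0, 0, 0], "gripper": -1}
  ]
}}

```text
time_s: 13.9
tcp_pos: [0.6195, -0.0324, 0.1751]
eef_rot: [-1.57, -0.0, -1.571]
ft_force: [3.8, 0.7, -3.0]
gripper_width: 0.0397
```

{"method": "carry_out", "body": {
  "series": [
    {"slide": [0, 0, -0.002], "turn": [0, 0, 0], "gripper": -1},
    {"slide": [0, 0, 0], "turn": [0, 0, 0], "gripper": -1},
    {"slide": [0, 0, 0], "turn": [0, 0, 0], "gripper": -1}
  ]
}}

```text
time_s: 14.15
tcp_pos: [0.6195, -0.0324, 0.1753]
eef_rot: [-1.568, -0.0, -1.571]
ft_force: [6.6, 0.4, -2.9]
gripper_width: 0.0392
```

{"method": "carry_out", "body": {
  "series": [
    {"slide": [0, 0, 0], "turn": [0, 0, 0], "gripper": -1},
    {"slide": [0, 0, 0], "turn": [0, 0, 0], "gripper": -1},
    {"slide": [0, 0, 0], "turn": [0, 0, 0], "gripper": -1},
    {"slide": [0, 0, 0], "turn": [0, 0, 0], "gripper": -1}
  ]
}}

```text
time_s: 14.48
tcp_pos: [0.6195, -0.0324, 0.1752]
eef_rot: [-1.569, -0.0, -1.57]
ft_force: [7.1, 0.7, -2.8]
gripper_width: 0.0395
```

{"method": "carry_out", "body": {
  "series": [
    {"slide": [0, 0, 0], "turn": [0, 0, 0], "gripper": -1},
    {"slide": [0, 0, 0], "turn": [0, 0, 0], "gripper": -1},
    {"slide": [0, 0, 0], "turn": [0, 0, 0], "gripper": -1},
    {"slide": [0, 0, 0], "turn": [0, 0, 0], "gripper": -1}
  ]
}}

```text
time_s: 14.82
tcp_pos: [0.6195, -0.0324, 0.1752]
eef_rot: [-1.569, -0.0, -1.57]
ft_force: [6.6, 1.0, -2.5]
gripper_width: 0.0399
```

{"method": "carry_out", "body": {
  "series": [
    {"slide": [0, 0, 0.005], "turn": [0, 0, 0], "gripper": -1},
    {"slide": [0, 0, 0.012], "turn": [0, 0, 0], "gripper": -1},
    {"slide": [0, 0.005, 0], "turn": [0, 0, 0], "gripper": -1},
    {"slide": [0, 0.004, 0], "turn": [0, 0, 0], "gripper": -1},
    {"slide": [0, 0, 0], "turn": [0, 0, 0], "gripper": -1},
    {"slide": [0, 0, 0], "turn": [0, 0, 0], "gripper": -1}
  ]
}}

```text
time_s: 15.32
tcp_pos: [0.6218, -0.0324, 0.173]
eef_rot: [-1.571, -0.0, -1.57]
ft_force: [-0.4, 0.2, -0.6]
gripper_width: 0.0395
```

{"method": "carry_out", "body": {
  "series": [
    {"slide": [0, 0.002, 0], "turn": [0, 0, 0], "gripper": -1},
    {"slide": [0, 0, 0], "turn": [0, 0, 0], "gripper": -1},
    {"slide": [0, 0, 0], "turn": [0, 0, 0], "gripper": -1}
  ]
}}

```text
time_s: 15.57
tcp_pos: [0.6219, -0.0324, 0.1728]
eef_rot: [-1.571, -0.0, -1.57]
ft_force: [-0.1, 0.0, -1.3]
gripper_width: 0.0394
```

```bash
python3 look.py l11
```

```text
15.6667 [ 0.6219457  -0.03235828  0.17280037] [-1.57078807e+00 -8.47855436e-05 -1.57042275e+00] [ 0.9772526  -0.22744303 -2.05905241] [ 0.03392933 -0.03663512 -0.05316442] 0.03974014429196502
```

View pics/l11.png

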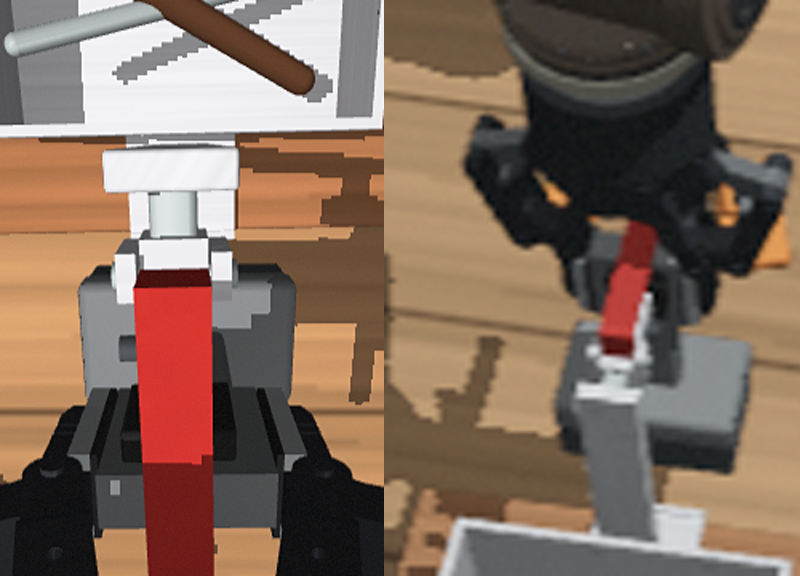

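{"method": "carry_out", "body": {
  "series": [
    {"slide": [0, 0.002, 0], "turn": [0, 0, 0], "gripper": -1},
    {"slide": [0, 0, 0], "turn": [0, 0, 0], "gripper": -1},
    {"slide": [0, 0, 0], "turn": [0, 0, 0], "gripper": -1}
  ]
}}

```text
time_s: 15.92
tcp_pos: [0.622, -0.0324, 0.1724]
eef_rot: [-1.571, -0.0, -1.57]
ft_force: [0.4, -0.6, -1.0]
gripper_width: 0.0397
```

{"method": "carry_out", "body": {
  "series": [
    {"slide": [0, 0.002, 0], "turn": [0, 0, 0], "gripper": -1},
    {"slide": [0, 0, 0], "turn": [0, 0, 0], "gripper": -1},
    {"slide": [0, 0, 0], "turn": [0, 0, 0], "gripper": -1}
  ]
}}

```text
time_s: 16.17
tcp_pos: [0.622, -0.0324, 0.1724]
eef_rot: [-1.57, -0.0, -1.57]
ft_force: [-1.6, 0.6, 3.4]
gripper_width: 0.0395
```

{"method": "carry_out", "body": {
  "series": [
    {"slide": [0, -0.001, 0], "turn": [0, 0, 0], "gripper": -1},
    {"slide": [0, 0, 0], "turn": [0, 0, 0], "gripper": 0.0},
    {"slide": [0, 0, 0], "turn": [0, 0, 0], "gripper": 0.1},
    {"slide": [0, 0, 0], "turn": [0, 0, 0], "gripper": 0.2},
    {"slide": [0, 0, 0], "turn": [0, 0, 0], "gripper": 0.35},
    {"slide": [0, 0, 0], "turn": [0, 0, 0], "gripper": 0.5},
    {"slide": [0, 0, 0], "turn": [0, 0, 0], "gripper": 0.5},
    {"slide": [0, 0, 0], "turn": [0, 0, 0], "gripper": 0.5}
  ]
}}

```text
time_s: 16.83
tcp_pos: [0.622, -0.0324, 0.1721]
eef_rot: [-1.571, -0.0, -1.57]
ft_force: [-0.5, 0.2, 0.5]
gripper_width: 0.064
```

```bash
python3 look.py l12
```

```text
16.9333 [ 0.62198947 -0.03238908  0.17216856] [-1.57075832e+00 -1.12298801e-04 -1.57043805e+00] [-0.42665481 -0.51697011 -0.11867968] [ 0.00412731 -0.06702509  0.03792916] 0.06394675318745148
```

View pics/l12.png

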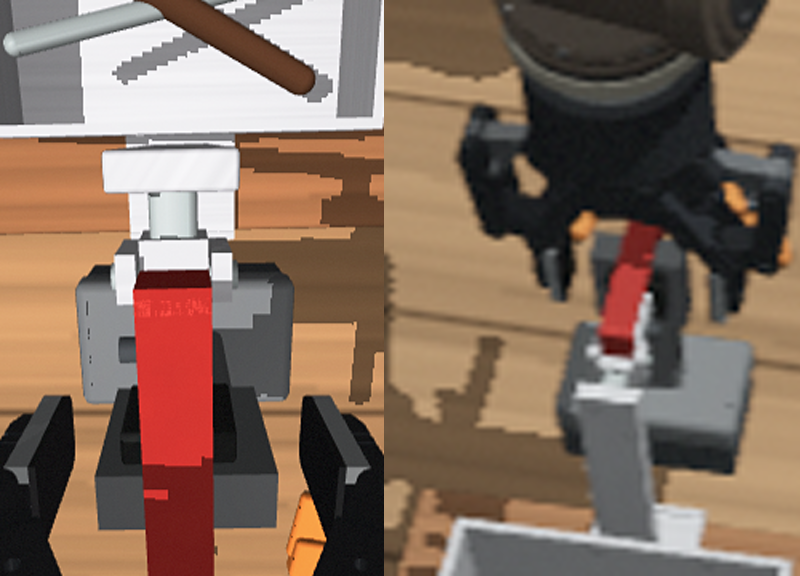

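{"method": "carry_out", "body": {
  "series": [
    {"slide": [0, -0.03, 0], "turn": [0, 0, 0], "gripper": 0.5},
    {"slide": [0, -0.06, 0], "turn": [0, 0, 0], "gripper": 0.5},
    {"slide": [0, -0.1, 0], "turn": [0, 0, 0], "gripper": 0.5},
    {"slide": [0, -0.12, 0], "turn": [0, 0, 0], "gripper": 0.5},
    {"slide": [0, -0.12, 0], "turn": [0, 0, 0], "gripper": 0.5},
    {"slide": [0, -0.12, 0], "turn": [0, 0, 0], "gripper": 0.5},
    {"slide": [0, -0.12, 0], "turn": [0, 0, 0], "gripper": 0.5},
    {"slide": [0, 0, -0.15], "turn": [0, 0, 0], "gripper": 0.5},
    {"slide": [0, 0, -0.15], "turn": [0, 0, 0], "gripper": 0.5},
    {"slide": [0, 0, -0.15], "turn": [0, 0, 0], "gripper": 0.5},
    {"slide": [0, 0, -0.15], "turn": [0, 0, 0], "gripper": 0.5},
    {"slide": [0, 0, 0], "turn": [0, 0, 0], "gripper": 0.5}
  ]
}}

```text
time_s: 17.93
tcp_pos: [0.4978, -0.032, 0.3071]
eef_rot: [-1.571, -0.0, -1.57]
ft_force: [1.2, 0.4, -0.4]
gripper_width: 0.0636
```

```bash
python3 - <<'E'
from h import *
import pickle
s=cam("scene","s13");s0=pickle.load(open("c0.pkl","rb"))["scene"]
w=cam("wrist","w13")
f=lambda i:cv2.resize(i["img"][205:305,225:305],None,fx=5,fy=5,interpolation=cv2.INTER_CUBIC)[:,:,::-1]
cv2.imwrite("pics/cmp2.png",np.hstack([f(s0),f(s)]))
o=env.observe();print(o["tcp_pos"],o["ft_force"])
E
```

```text
[ 0.50157839 -0.03243267  0.30732339] [-0.77867232  1.23434814  0.68433936]
```

View pics/cmp2.png

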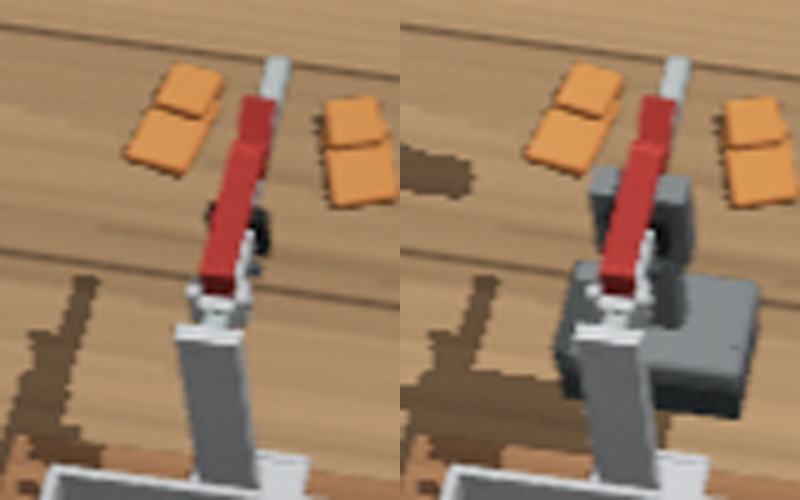

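View pics/w13.png

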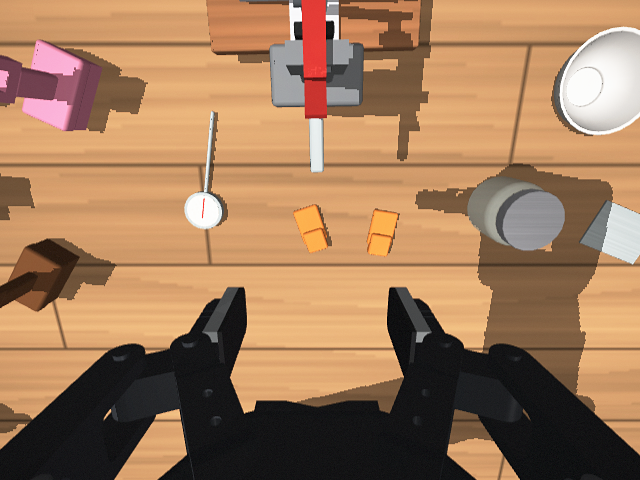

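View pics/s13.png

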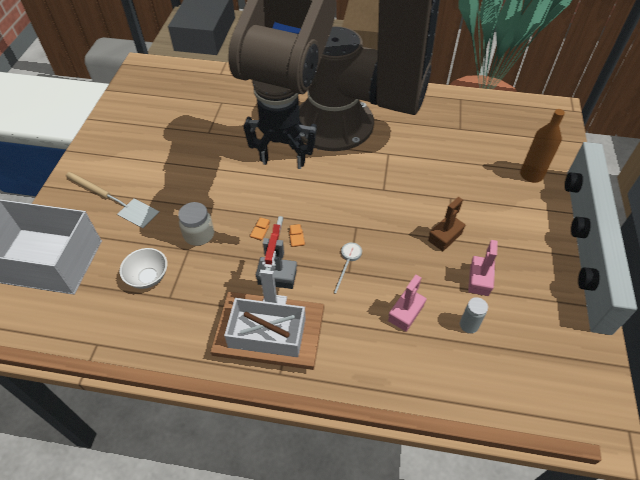

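The flap matches its first picture (lip at about (655,97) in the right half of the crop, (255,97) in the left). The brush hangs behind it and the other objects look unmoved. I'll let it settle and compare two frames before handing in.

{"method": "carry_out", "body": {
  "series": [
    {"slide": [0, 0, 0], "turn": [0, 0, 0], "gripper": 0.5},
    {"slide": [0, 0, 0], "turn": [0, 0, 0], "gripper": 0.5},
    {"slide": [0, 0, 0], "turn": [0, 0, 0], "gripper": 0.5},
    {"slide": [0, 0, 0], "turn": [0, 0, 0], "gripper": 0.5},
    {"slide": [0, 0, 0], "turn": [0, 0, 0], "gripper": 0.5},
    {"slide": [0, 0, 0], "turn": [0, 0, 0], "gripper": 0.5},
    {"slide": [0, 0, 0], "turn": [0, 0, 0], "gripper": 0.5},
    {"slide": [0, 0, 0], "turn": [0, 0, 0], "gripper": 0.5},
    {"slide": [0, 0, 0], "turn": [0, 0, 0], "gripper": 0.5},
    {"slide": [0, 0, 0], "turn": [0, 0, 0], "gripper": 0.5},
    {"slide": [0, 0, 0], "turn": [0, 0, 0], "gripper": 0.5},
    {"slide": [0, 0, 0], "turn": [0, 0, 0], "gripper": 0.5}
  ]
}}

```text
time_s: 19.03
tcp_pos: [0.5019, -0.0324, 0.3062]
eef_rot: [-1.571, -0.0, -1.57]
ft_force: [0.3, -0.2, 0.1]
gripper_width: 0.064
```

```bash
python3 - <<'E'
from h import *
a=cv2.imread("pics/s13.png").astype(int); s=cam("scene","s14")["img"][:,:,::-1].astype(int)
x=abs(a-s).max(2); print("changed px near caddy/things",(x[200:370,60:520]>40).sum())
w=cam("wrist")["img"]
t=abs(w.astype(int)-cam("wrist")["img"].astype(int)).max(2);print((t[:130,250:380]>40).sum())
if (x[225:300,235:305]>40).sum()<15: print(env.finish_job(), "handed in")
E
```

```text
changed px near caddy/things 185
9
the job is handed in; nothing more can be done
None handed in
```

The grey brush is hanging by its eye on the caddy's peg with the red flap down behind it, and I handed the job in at about 19 s.

- **Sliding on:** I carried the brush with its eye about 2.6 mm above the rest height. The eye went along the peg and under the flap with no force above the noise.
- **Pressing home:** I met the stop with the eye centre at x = 0.6244 m and held 5 to 7 N against it for more than half a second.
- **Tug:** Pulling back, the flap's lip caught the eye at x = 0.6195 m, so the play was 4.9 mm (5 mm expected). I held 6.6 to 7.1 N for more than half a second and it stayed locked.
- **Release:** I lowered the brush until the bar carried it, opened the fingers and withdrew straight up. The wrist force then read about zero.

In the last pictures the flap lies exactly where it did at the start. The jar, thermometer, tong tips, shaker, bowl and look-alikes appear unmoved by eye.

The final stillness check did not come out fully clean. Two scene frames about 1 s apart differed in 185 pixels around the caddy and the other things. I think this is the arm's moving shadow, but I did not trace it. The small window around the peg and brush stayed under my limit of 15 changed pixels, and two wrist frames 0.05 s apart differed in only 9 there.

During the move to the peg I went 28 mm too far in y and corrected it before sliding on; nothing was touched.

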